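Unscrew the parts jar and lay its cap in the tray

TASK

Open the parts jar: unscrew its tight cap (anticlockwise from above, several twists with a fresh grip each) and lift it off without forcing it. Set it down, without dropping it, flat and right way up in the empty wide compartment of the wooden tray, with the long sides of its oblong grip along the long sides of that compartment, and leave the other things on the desk and in the tray where they are.

Things in the scene. Friction and masses are not known exactly. Their poses are not given: they have to be found in the camera images.
- jar: Clear plastic parts jar (88 mm in diameter) held fast in a square wooden base 120 x 120 x 18 mm; it cannot move. Origin: centre of the underside of the base, on the desk; z up along the jar's axis. Shoulder 85 mm above the desk, threaded neck from there up to 114 mm.
- cap: Grey plastic screw cap, 120 g, shut on the jar at the start. Round skirt 74 mm in diameter, 35 mm high, flat top; on it an oblong block, 60 mm long (cap x), 44 wide (cap y), 28 high: 63 mm in all. Origin: centre of the underside, about 88 mm above the desk when shut; z up. Right-hand thread: it opens anticlockwise from above, rising 4.3 mm per rad turned.
- cap_grip (a point): Centre of the oblong block on the cap, 49 mm above the cap's underside; axes as the cap. All four sides of the block are flat and may be gripped (44 or 60 mm wide); fingers opened to 85 mm can turn round it.
- tray: Light wooden tray fixed to the desk, 216 mm (x) by 145 mm (y), floor 5 mm thick, walls and dividers 5 mm thick and 22 mm high over the desk. Three compartments: the empty wide one of 118 x 88 mm, a nearly square one of 83 x 88 mm that holds the ring, and a narrow one of 206 x 42 mm that holds the tweezers. Origin: centre of the underside.
- tray_bay (a point): Centre of the floor (top face) of the empty wide compartment, 5 mm above the desk. Its x runs along the 118 mm length, its y along the 88 mm width.
- mast_ring: Brass ring, 62 mm outside diameter, 12 mm high, lying in the nearly square compartment; to be left alone. Origin: centre of the underside.
- tweezers: Black tweezers about 127 mm long, lying in the narrow compartment; to be left alone. Origin: underside, near the middle.
- hull: Blue plastic sailboat hull 160 x 52 x 33 mm on the desk; to be left alone. Origin: underside, near the middle; x to the bow.
- slab: Grey stone sharpening slab 60 x 130 x 18 mm on the desk; to be left alone. Origin: centre of the underside.
- funnel_stand: Steel funnel on a wooden stand over an open clear jar, 110 x 110 mm at the foot and 180 mm high, fixed. Origin: centre of the underside.
- jar_mouth (a point): Centre of the jar's mouth, top of the threaded neck, 114 mm above the desk. A rubber seal presses up on the shut cap with about 20 N, so the thread binds until it has risen 3 mm. The cap comes free after 3.2 to 4.0 rad in all, differing from run to run: feel it by a gentle upward pull (about 3 mm of play while threaded), then lift a further 25 mm to clear the neck. Never pull hard.
Not all that is in view belongs to the job. What is meant by the cap is not pink, and is the larger of those in its own colour.

How it is judged (in metres and radians):
On the way:
1. the cap is unscrewed and lifted clear above the neck of the jar (z of cap in the frame of jar above 0.122 m), for 0.1 s.
At the end, for the whole second after the job is handed in: The cap lies flat (within 0.08 rad) and right way up on the floor of the wide compartment (underside within 4 mm of the floor, between its walls), the length of its grip along the compartment's length within 0.26 rad (15 degrees) either way round, at rest (x of cap in the frame of tray_bay between -0.026 and 0.026 m and y of cap in the frame of tray_bay between -0.012 and 0.012 m and z of cap in the frame of tray_bay between -0.004 and 0.004 m and angle between cap's own z axis and vertical below 0.08 rad and angle between the x axis of cap and the x axis of tray_bay, either way round below 0.26 rad and linear speed of cap below 0.02 m/s); the robot touches nothing.
It fails at once if the cap is dropped or flung (moving faster than 0.6 m/s with no finger on it) (linear speed of cap above 0.6 m/s and contact force between cap and the fingers below 0.2 N).
It fails at once if the cap is forced against the jar with more than 90 N (wrenched off or rammed instead of unscrewed) (contact force between cap and jar above 90 N).
It fails at once if the ring, tweezers, hull or slab is shifted more than 20 mm (distance of any of mast_ring, tweezers, hull, slab from where it was at the start of the episode above 0.02 m).
It also fails if it takes over 72 s, if anything falls off the work surface, if the arm or the gripper's body presses on something with over 40 N, if the wrist force passes 120 N, or if a joint passes its speed limit or range.

ROBOT

A 6-joint arm with a two-finger parallel gripper is mounted at the origin on the work surface. World frame = base frame: x ahead of the robot, y to its left, z up, the work surface at z = 0. Lengths are in m, angles in degrees, forces in N, time in s.
With the tool pointing down it reaches from about 0.375 to 0.9 m from the base axis. Payload 3.1 kg.
Tool frame: the origin (TCP) lies at the very end of the fingers, on their centre line; the grasp point (between the pads) lies 19 mm behind it; z points along the fingers, y is the line along which they close (so a half turn about z gives the same grasp; the last joint's range is limited). The gripper opens to 87 mm and grips with 3 to 60 N. Pads are 19 mm wide; open, the fingers measure 117 mm over their backs; the gripper's body (75 mm by 190 mm) begins 51 mm behind the grasp point.
Start: joints at [52.855, 30.224, 82.088, -0, 67.689, -10.227], TCP at [0.283, 0.557, 0.223] pointing down, gripper open.
Joint ranges: [-176.69, 176.69], [-43.24, 126.21], [12.49, 139.97], [-82, 262], [0, 151.66], [-163.58, 163.58]. Speed limits (degrees/s): [159.86, 159.86, 180, 180, 180, 180].

INTERFACE

Orientations are given as a 3x3 rotation matrix whose columns are the frame's x, y, z axes.
In Python, from rig import * gives the robot as it stands.
- The arm moves only by the tool jog_arm, never from a script. Its arguments are lists of equal length, an entry for each row: "delta_pos": the shift along the world's x, y, z in cm, a list of three; "turn": the turn about the world's z in degrees; "grip": the closure, from 0 (fully open) to 1 (shut). In form: {"delta_pos": [[x, y, z], ...], "turn": [turn, ...], "grip": [grip, ...]}. A call has 1 to 12 rows; each row is the pose to reach, as a shift and turn from the pose commanded when the call began; what a row does not reach only later rows make up. A row lasts 1/8 s, in which the tool goes at most 62.5 mm and 10.7 degrees, less where a joint would pass 70% of its speed; a pose out of reach is approached as far as the arm can. A call with a gripper value outside its range is refused whole. The fingers move at their own pace and stop on an object; the grip force is fixed at half the most. Time passes only in rows, so rows that repeat a pose let the fingers close. It gives the time, the measured TCP pose, the force, the opening and the grip force at its end, in the units of the state.
- read_state(): the state, without advancing time (a new reading comes with each control period).
- capture(name): name is "scene" or "top" or "wrist"; returns a dict with "color" (384x512x3 uint8, blue, green, red), "fovy" (degrees; the focal length in pixels is half the picture's height over the tangent of half this angle, whatever the lens; pixels are square), "cx", "cy" (the principal point, pixels), "camera_from_world" (4x4, takes a point from world to camera coordinates). Camera axes: x right, y up, looking along -z (the intrinsics and any distortion apply to the point x, -y, -z); pixel columns grow to the right and rows downward; lengths in m; the calibration is good to about 2 mm. A picture is of the moment at which its call begins. There is no depth.
- hand_in(): hands the job in; it is judged then, once.
The state is a dict: "time_s": time; "joint_positions": joint angles; "qvel": joint speeds; "tau": joint torques, N m; "position": TCP position; "tcp_rot": TCP orientation; "force": force on the tool from outside, world axes, zero at the start; "moment": the same for the moment, N m; "opening": opening from 0.0 (shut) to 1.0 (fully open); "grasp_force": force on a finger pad.
Only numpy, scipy, OpenCV 4.12 (cv2) and the standard library are available. Lean on these libraries where they do the work, as an engineer would, in place of code of your own. Each camera call takes 0.05 s, during which the arm holds its last target. There are 200 camera calls.

## Working session

There is one attempt and no reset: what is moved stays moved. The work goes in short steps, Python scripts to look and compute and a tool call to move; the robot and the scene stay as the last step left them, time stands still between calls to the robot, and variables do not carry over. Pictures are saved under pics/ and viewed, at most 10 in all, crops included, and the job is handed in when it is done.

Besides the shell and the picture viewer there is one more tool, called after "Call:" as name([rows], argument=value, ...), one row to a line, values as JSON. jog_arm: Moves the arm, as the interface text tells. Its arguments: {"type":"object","properties":{"delta_pos":{"type":"array"},"turn":{"type":"array"},"grip":{"type":"array"}},"required":["delta_pos","turn","grip"]}

```bash
mkdir -p pics
cat > h.py <<'E'
from rig import *
import numpy as np, cv2
def snap(n,f):
    c=capture(n); cv2.imwrite('pics/'+f+'.png',c['color']); np.save('pics/'+f+'.npy',c,allow_pickle=True); return c
def load(f): return np.load('pics/'+f+'.npy',allow_pickle=True).item()
def ray(c,u,v):
    f=c['color'].shape[0]/2/np.tan(np.radians(c['fovy'])/2)
    T=np.array(c['camera_from_world']); d=np.array([(u-c['cx'])/f,-(v-c['cy'])/f,-1.])
    k=c.get('dist')
    return -T[:3,:3].T@T[:3,3], T[:3,:3].T@d
def onz(c,u,v,z):
    o,d=ray(c,u,v); return o+d*(z-o[2])/d[2]
def proj(c,p):
    f=c['color'].shape[0]/2/np.tan(np.radians(c['fovy'])/2)
    T=np.array(c['camera_from_world']); q=T[:3,:3]@p+T[:3,3]
    return c['cx']+f*q[0]/-q[2], c['cy']-f*q[1]/-q[2]
E
python3 - <<'E'
from h import *
a=snap('scene','s0');b=snap('top','t0')
print([k for k in a],a['fovy'],b['fovy'],a['cx'],a['cy'],b['cx'],b['cy'])
print({k:v for k,v in b.items() if k not in('color',)})
cv2.imwrite('pics/both.png',cv2.resize(b['color'],(800,600)))
E
```

```text
['color', 'fovy', 'cx', 'cy', 'camera_from_world'] 45.547244767958134 54.4372790509709 260.54391422281196 183.8234301919423 261.1700863545151 195.77836873324645
{'fovy': 54.4372790509709, 'cx': 261.1700863545151, 'cy': 195.77836873324645, 'camera_from_world': array([[-0.02411054, -0.99889735, -0.0402835 ,  0.06814616],
       [ 0.99608457, -0.02743188,  0.08404184, -0.62864486],
       [-0.08505422, -0.03809948,  0.99564763, -0.82571337],
       [ 0.        ,  0.        ,  0.        ,  1.        ]])}
```

View pics/both.png

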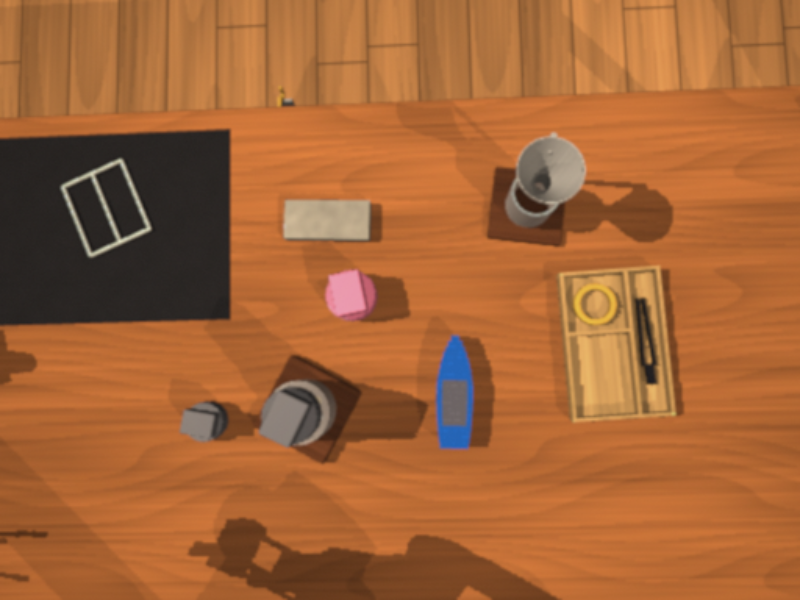

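View pics/s0.png

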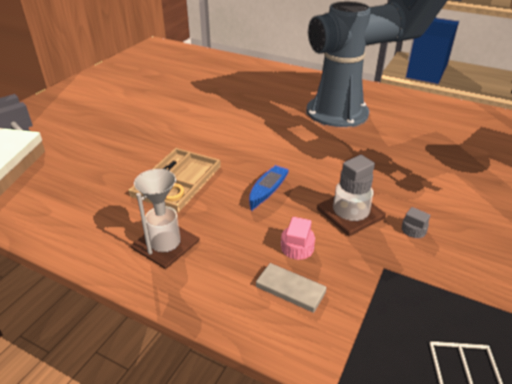

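Grey candidates in the top picture (800 px scale): the cap on the jar at (290,417) and a small loose one at (204,421). There is also a pink one at (350,295). The larger grey one on the jar fits the description. I'll confirm it in a crop and measure.

Run:
```python
from h import *
b=load('t0')['color']
A=cv2.resize(b[215:305,105:240],None,fx=5.0,fy=5.0,interpolation=cv2.INTER_CUBIC)
cv2.imwrite('pics/cropA.png',A)
B=cv2.resize(b[160:280,345:445],None,fx=5,fy=5,interpolation=cv2.INTER_CUBIC)
cv2.imwrite('pics/cropB.png',B)
```

```text
(no output)
```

View pics/cropA.png

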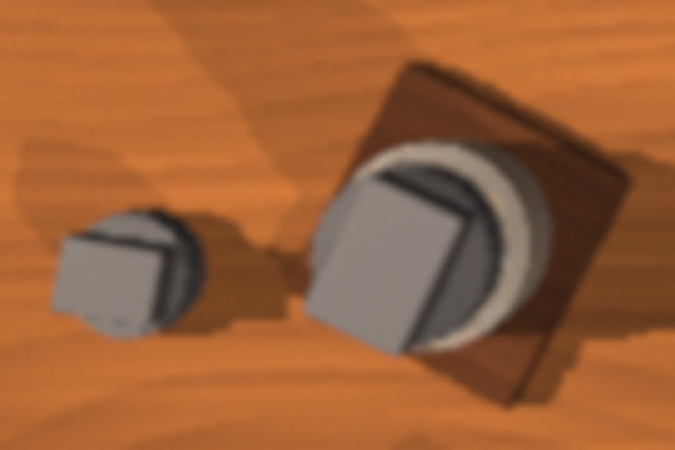

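View pics/cropB.png

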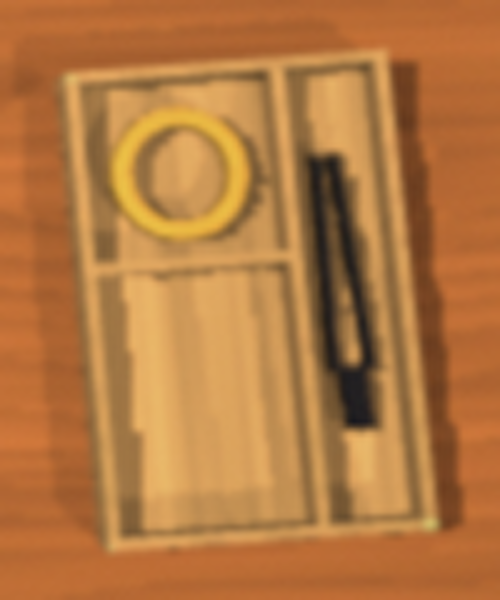

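The crop confirms it: the larger grey cap sits on the jar, with its block top corners at crop A (375,175), (473,217), (400,355), (306,305). The wide bay is empty, lower left in crop B, with tray rim corners at (65,75), (385,52), (437,527), (110,548).

Run:
```python
from h import *
b=load('t0')
def pts(L,x0,y0,z): return np.array([onz(b,x0+(u+.5)/5-.5,y0+(v+.5)/5-.5,z) for u,v in L])
def rep(n,P):
    P=P[:,:2];e=np.roll(P,-1,0)-P
    print(n,'c',P.mean(0).round(4),'len',np.linalg.norm(e,axis=1).round(4),'ang',np.degrees(np.arctan2(e[:,1],e[:,0])).round(1))
rep('cap',pts([(375,175),(473,217),(400,355),(306,305)],105,215,.151))
rep('base',pts([(412,62),(632,183),(510,408),(300,290)],105,215,.018))
T=pts([(65,75),(385,52),(437,527),(110,548)],345,160,.022)
rep('tray',T)
rep('bay',pts([(97,270),(290,257),(325,523),(112,543)],345,160,.022))
s=read_state();print(s['position'],s['tcp_rot'],s['opening'],s['time_s'])
# bay from tray frame
P=T[:,:2];x=(P[2]+P[3]-P[0]-P[1]);x/=np.linalg.norm(x);y=(P[1]+P[2]-P[0]-P[3]);y/=np.linalg.norm(y)
print('bay ctr',P.mean(0)+x*(.108-5e-3-.059)-y*(.0725-.005-.044), 'ang',np.degrees(np.arctan2(x[1],x[0])))
# scene cross-check of the cap
sc=load('s0');print(proj(sc,np.r_[pts([(375,175),(473,217),(400,355),(306,305)],105,215,.151).mean(0)]))
g=sc['color'].astype(int);m=((g.max(2)-g.min(2))<25)[150:200,330:385]
```

```text
cap c [0.4849 0.2037] len [0.0419 0.0597 0.0417 0.0565] ang [-113.9  151.    61.7  -28.9]
base c [0.4835 0.2027] len [0.1166 0.1156 0.111  0.1158] ang [-119.7  150.2   60.4  -27. ]
tray c [ 0.5694 -0.2473] len [0.1448 0.2141 0.1446 0.2143] ang [ -87.5 -177.3   92.5    2.7]
bay c [ 0.5252 -0.2259] len [0.0867 0.1193 0.0948 0.1223] ang [ -87.6 -175.8   94.2    0.4]
[0.2825023  0.55676927 0.22164854] [[-8.91683800e-01  4.52657246e-01 -1.19119277e-03]
 [ 4.52658685e-01  8.91682440e-01 -1.59399410e-03]
 [ 3.40632693e-04 -1.96054247e-03 -9.99998020e-01]] 1.002753633729839 0.1
bay ctr [ 0.52441988 -0.22592272] ang -177.29361109391078
(np.float64(356.9162238000539), np.float64(163.3265615731407))
```

Call:
jog_arm([
  [20.1, -35.4, 0],
  [20.1, -35.4, 0],
  [20.1, -35.4, 0],
  [20.1, -35.4, 0],
  [20.1, -35.4, 0],
  [20.1, -35.4, 0],
  [20.1, -35.4, 0],
  [20.1, -35.4, 0],
  [20.1, -35.4, 0],
  [20.1, -35.4, 0],
], turn=[-2, -2, -2, -2, -2, -2, -2, -2, -2, -2], grip=[0, 0, 0, 0, 0, 0, 0, 0, 0, 0])

```text
time_s: 1.35
position: [0.4829, 0.2044, 0.2224]
tcp_rot: [[-0.876, 0.482, -0.001], [0.482, 0.876, 0.0], [0.001, -0.0, -1.0]]
force: [-0.5, 0.3, -0.2]
opening: 0.996
grasp_force: 0.0
```

Run:
```python
from h import *
snap('wrist','w1');s=read_state();print(s['position'],s['joint_positions'],s['force'])
```

```text
[0.48301631 0.20445669 0.22246723] [ 1.07174936e+01  2.25221178e+01  9.64242634e+01  1.39823990e-02
  6.10831746e+01 -5.04927787e+01] [ 0.50096138 -0.12957506 -0.01260265]
```

View pics/w1.png

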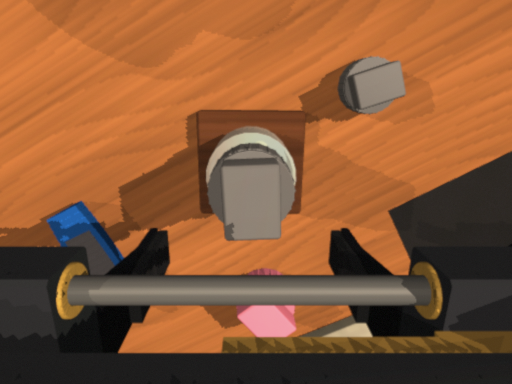

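The wrist view shows the cap's block top with corners about (221,166), (279,162), (281,238), (225,241), square to the fingers.

Run:
```python
from h import *
c=load('w1')
g=c['color'].astype(int);gray=cv2.cvtColor(c['color'],cv2.COLOR_BGR2GRAY)
print(gray[200,205:300:2]); print(gray[140:260:3,252])
cv2.imwrite('pics/cropW.png',cv2.resize(c['color'][120:260,180:320],None,fx=4,fy=4,interpolation=cv2.INTER_CUBIC))
P=np.array([onz(c,*p,.151) for p in [(221,166),(279,162),(281,238),(225,241)]])[:,:2]
e=np.roll(P,-1,0)-P
print(P.mean(0),np.linalg.norm(e,axis=1),np.degrees(np.arctan2(e[:,1],e[:,0])))
```

```text
[ 46  47  76  84  85  85  85  85  80  94 129 134 134 134 133 133 134 134
 133 134 134 134 134 134 134 135 135 133 135 135 134 134 134 136 135 136
 134 128 115 121 121 120 120 121 113  71  66  66]
[195 123  70  97 136 136  99  71  84 131 136 137 135 135 134 134 135 135
 134 134 134 135 134 135 134 135 133 133 133 133 134 134 134 111 138 144
 140 134 137 138]
[0.48422517 0.20663578] [0.04199733 0.06003642 0.0434949  0.05956996] [  65.28776281  -25.71472331 -115.38626426  152.83922893]
```

View pics/cropW.png

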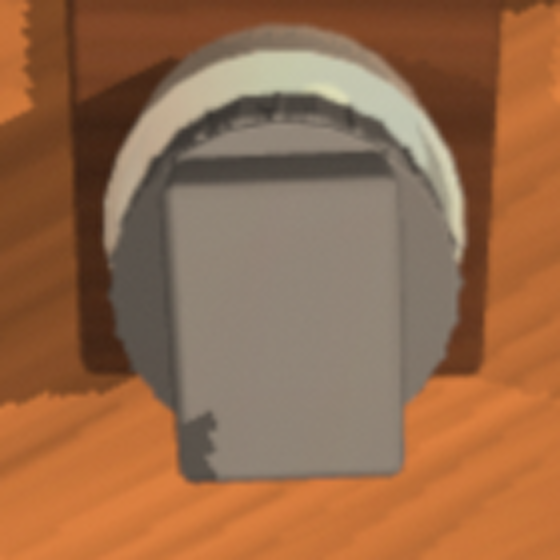

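Call:
jog_arm([
  [0.15, 0.05, -4],
  [0.15, 0.05, -7],
  [0.15, 0.05, -9.5],
  [0.15, 0.05, -9.5],
  [0.15, 0.05, -9.5],
  [0.15, 0.05, -9.5],
  [0.15, 0.05, -9.5],
  [0.15, 0.05, -9.5],
  [0.15, 0.05, -9.5],
  [0.15, 0.05, -9.5],
], turn=[2, 2, 2, 2, 2, 2, 2, 2, 2, 2], grip=[0, 0, 0, 0, 0, 1, 1, 1, 1, 1])

```text
time_s: 2.65
position: [0.4857, 0.2041, 0.1277]
tcp_rot: [[-0.891, 0.453, 0.001], [0.453, 0.891, 0.001], [-0.0, 0.001, -1.0]]
force: [1.1, 7.3, 0.3]
opening: 0.516
grasp_force: 3.4
```

Call:
jog_arm([
  [0, 0, 0],
  [0, 0, 0],
  [0, 0, 0],
], turn=[0, 0, 0], grip=[1, 1, 1])

```text
time_s: 3.02
position: [0.4858, 0.2043, 0.1276]
tcp_rot: [[-0.892, 0.453, 0.001], [0.453, 0.892, 0.001], [-0.0, 0.001, -1.0]]
force: [0.9, 4.5, -0.5]
opening: 0.502
grasp_force: 30.0
```

Call:
jog_arm([
  [0, 0, 0.075],
  [0, 0, 0.15],
  [0, 0, 0.225],
  [0, 0, 0.3],
  [0, 0, 0.3],
], turn=[10, 20, 30, 40, 40], grip=[1, 1, 1, 1, 1])

```text
time_s: 3.65
position: [0.4856, 0.2047, 0.1304]
tcp_rot: [[-0.974, -0.226, 0.0], [-0.226, 0.974, 0.002], [-0.001, 0.002, -1.0]]
force: [1.0, 5.5, -1.3]
opening: 0.506
grasp_force: 30.0
```

```bash
cat > capang.py <<'E'
from h import *
import sys
# block top orientation in a picture by grey mask on the top camera
def st():
    s=read_state();R=np.array(s['tcp_rot'])
    print('t',s['time_s'],'pos',np.round(s['position'],4),'yaw',np.degrees(np.arctan2(R[1,1],R[0,1])).round(1),'F',np.round(s['force'],1),'M',np.round(s['moment'],2),'grip',s['grasp_force'],'J6',s['joint_positions'][5])
st()
E
python3 capang.py
```

```text
t 3.65 pos [0.4856 0.2047 0.1304] yaw 103.1 F [ 1.   5.5 -1.3] M [ 1.31 -0.17  0.08] grip 29.998264596797526 J6 -92.54397130490698
```

Call:
jog_arm([
  [0, 0, 0.075],
  [0, 0, 0.15],
  [0, 0, 0.225],
  [0, 0, 0.3],
  [0, 0, 0.375],
  [0, 0, 0.45],
  [0, 0, 0.45],
  [0, 0, 0.45],
], turn=[10, 20, 30, 40, 50, 60, 60, 60], grip=[1, 1, 1, 1, 1, 1, 1, 1])

```text
time_s: 4.65
position: [0.4847, 0.2058, 0.1347]
tcp_rot: [[-0.293, -0.956, -0.001], [-0.956, 0.293, 0.004], [-0.003, 0.002, -1.0]]
force: [0.2, 8.7, -2.1]
opening: 0.503
grasp_force: 30.0
```

```bash
python3 capang.py
```

```text
t 4.65 pos [0.4847 0.2058 0.1347] yaw 163.0 F [ 0.2  8.7 -2.1] M [1.9 0.2 0. ] grip 29.989150684559718 J6 -152.48810993138304
```

Call:
jog_arm([
  [0, 0, 0],
  [0, 0, 0],
  [0, 0, 0],
  [0, 0, 0],
  [0, 0.1, 0],
  [0, 0.1, 0],
  [0, 0.1, 0],
], turn=[0, 0, 0, 0, 0, 0, 0], grip=[0, 0, 0, 0, 0, 0, 0])

```text
time_s: 5.52
position: [0.4854, 0.2048, 0.1351]
tcp_rot: [[-0.291, -0.957, 0.0], [-0.957, 0.291, -0.0], [0.0, -0.0, -1.0]]
force: [-0.4, -0.6, -0.5]
opening: 0.999
grasp_force: 0.0
```

Run:
```python
from h import *
snap('wrist','w2')
b=snap('top','t2')
A=cv2.resize(b['color'][200:300,140:250],None,fx=4,fy=4,interpolation=cv2.INTER_CUBIC)
W=cv2.resize(load('w2')['color'],None,fx=.75,fy=.75)
cv2.imwrite('pics/c2.png',np.hstack([cv2.resize(A,(396,360)),W[:, :]])[:, :780])
s=read_state();print(s['position'],s['opening'],s['force'],s['grasp_force'])
```

```text
Traceback (most recent call last):
ValueError: all the input array dimensions except for the concatenation axis must match exactly, but along dimension 0, the array at index 0 has size 360 and the array at index 1 has size 288
```

View pics/w2.png

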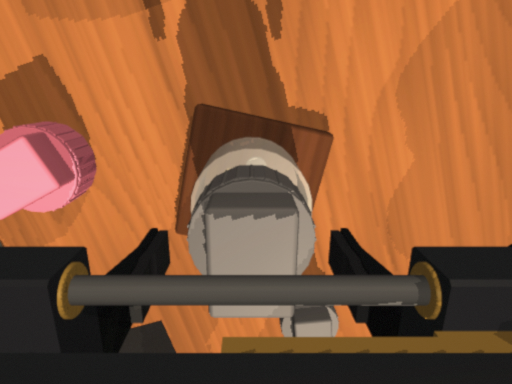

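The block is square to the fingers (columns 207–297 at row 250), while the base has turned in view, so the cap turned with the grip. Next is the regrip, 90° back.

Call:
jog_arm([
  [0, 0, 0],
  [0, 0, 0],
  [0, 0, 0],
  [0, 0, 0],
  [0, 0, 0],
  [0, 0, 0],
  [0, 0, 0],
  [0, 0, 0],
  [0, 0, 0],
  [0, 0, 0],
], turn=[-10, -20, -30, -40, -50, -60, -70, -80, -90, -90], grip=[0, 0, 0, 0, 0, 0, 0, 0, 0, 0])

```text
time_s: 6.88
position: [0.4854, 0.2048, 0.1351]
tcp_rot: [[-0.957, 0.289, 0.0], [0.289, 0.957, -0.0], [-0.0, -0.0, -1.0]]
force: [0.1, -0.7, 0.3]
opening: 0.996
grasp_force: 0.0
```

Call:
jog_arm([
  [0, 0, 0],
  [0, 0, 0],
  [0, 0, 0],
  [0, 0, 0],
  [0, 0, 0],
  [0, 0, 0],
], turn=[0, 0, 0, 0, 0, 0], grip=[1, 1, 1, 1, 1, 1])

```text
time_s: 7.62
position: [0.4854, 0.2048, 0.1351]
tcp_rot: [[-0.957, 0.291, -0.0], [0.291, 0.957, -0.0], [0.0, -0.0, -1.0]]
force: [-0.1, -0.5, 0.4]
opening: 0.684
grasp_force: 30.0
```

Call:
jog_arm([
  [0, 0, 0.075],
  [0, 0, 0.15],
  [0, 0, 0.225],
  [0, 0, 0.3],
  [0, 0, 0.375],
  [0, 0, 0.45],
  [0, 0, 0.525],
  [0, 0, 0.6],
  [0, 0, 0.6],
  [0, 0, 0.6],
], turn=[10, 20, 30, 40, 50, 60, 70, 80, 80, 80], grip=[1, 1, 1, 1, 1, 1, 1, 1, 1, 1])

```text
time_s: 8.88
position: [0.4848, 0.2054, 0.141]
tcp_rot: [[-0.455, -0.89, -0.001], [-0.89, 0.455, 0.001], [-0.0, 0.001, -1.0]]
force: [-1.8, 3.7, 0.1]
opening: 0.688
grasp_force: 30.0
```

```bash
python3 capang.py
```

```text
t 8.875 pos [0.4848 0.2054 0.141 ] yaw 152.9 F [-1.8  3.7  0.1] M [0.97 0.43 0.07] grip 30.00230788369663 J6 -142.2379482129879
```

Call:
jog_arm([
  [0, 0, 0],
  [0, 0, 0],
  [0, 0, 0],
  [0, 0, 0],
  [0, 0, 0],
], turn=[0, 0, 0, 0, 0], grip=[0, 0, 0, 0, 0])

```text
time_s: 9.5
position: [0.4855, 0.2047, 0.141]
tcp_rot: [[-0.453, -0.892, 0.0], [-0.892, 0.453, -0.0], [0.0, -0.0, -1.0]]
force: [-0.1, -0.2, 0.0]
opening: 0.997
grasp_force: 0.0
```

Call:
jog_arm([
  [0, 0, 0],
  [0, 0, 0],
  [0, 0, 0],
  [0, 0, 0],
  [0, 0, 0],
  [0, 0, 0],
  [0, 0, 0],
  [0, 0, 0],
  [0, 0, 0],
  [0, 0, 0],
], turn=[-10, -20, -30, -40, -50, -60, -70, -80, -90, -90], grip=[0, 0, 0, 0, 0, 0, 0, 0, 0, 0])

```text
time_s: 10.75
position: [0.4854, 0.2047, 0.1411]
tcp_rot: [[-0.893, 0.451, 0.0], [0.451, 0.893, -0.0], [-0.0, -0.0, -1.0]]
force: [-0.3, -0.4, 0.1]
opening: 1.001
grasp_force: 0.0
```

Call:
jog_arm([
  [0, 0, 0],
  [0, 0, 0],
  [0, 0, 0],
  [0, 0, 0],
  [0, 0, 0],
  [0, 0, 0],
  [0, 0, 0],
], turn=[0, 0, 0, 0, 0, 0, 0], grip=[1, 1, 1, 1, 1, 1, 1])

```text
time_s: 11.62
position: [0.4853, 0.2047, 0.141]
tcp_rot: [[-0.892, 0.453, -0.0], [0.453, 0.892, -0.0], [0.0, -0.0, -1.0]]
force: [-0.9, -0.4, 0.1]
opening: 0.5
grasp_force: 30.0
```

Call:
jog_arm([
  [0, 0, 0.075],
  [0, 0, 0.15],
  [0, 0, 0.225],
  [0, 0, 0.3],
  [0, 0, 0.375],
  [0, 0, 0.4],
  [0, 0, 0.4],
], turn=[10, 20, 30, 40, 50, 53, 53], grip=[1, 1, 1, 1, 1, 1, 1])

```text
time_s: 12.5
position: [0.4854, 0.2053, 0.1451]
tcp_rot: [[-0.899, -0.439, 0.0], [-0.439, 0.899, 0.001], [-0.001, 0.001, -1.0]]
force: [-0.7, 1.8, -0.2]
opening: 0.504
grasp_force: 30.0
```

Call:
jog_arm([
  [0, 0, 0.1],
  [0, 0, 0.2],
  [0, 0, 0.3],
  [0, 0, 0.4],
  [0, 0, 0.45],
  [0, 0, 0.45],
], turn=[0, 0, 0, 0, 0, 0], grip=[1, 1, 1, 1, 1, 1])

```text
time_s: 13.25
position: [0.4852, 0.205, 0.1496]
tcp_rot: [[-0.898, -0.44, -0.0], [-0.44, 0.898, 0.0], [0.0, 0.0, -1.0]]
force: [0.4, 4.7, -2.5]
opening: 0.504
grasp_force: 30.0
```

Call:
jog_arm([
  [0, 0, 0.15],
  [0, 0, 0.3],
  [0, 0, 0.45],
  [0, 0, 0.6],
  [0, 0, 0.6],
], turn=[0, 0, 0, 0, 0], grip=[1, 1, 1, 1, 1])

```text
time_s: 13.88
position: [0.4857, 0.2044, 0.1558]
tcp_rot: [[-0.898, -0.44, 0.001], [-0.44, 0.898, -0.0], [-0.0, -0.001, -1.0]]
force: [0.4, -0.1, -1.4]
opening: 0.502
grasp_force: 30.0
```

Call:
jog_arm([
  [0, 0, 1.5],
  [0, 0, 4],
  [0, 0, 7],
  [1, -4, 7],
  [2, -10, 7],
  [3, -15, 7],
  [3.9, -20, 7],
  [3.9, -26, 7],
  [3.9, -32, 7],
  [3.9, -38, 7],
  [3.9, -42, 7],
  [3.9, -43.1, 7],
], turn=[0, 0, 0, -5, -10, -15, -20, -23.4, -23.4, -23.4, -23.4, -23.4], grip=[1, 1, 1, 1, 1, 1, 1, 1, 1, 1, 1, 1])

```text
time_s: 15.38
position: [0.5245, -0.2291, 0.2265]
tcp_rot: [[-0.999, -0.043, 0.001], [-0.043, 0.999, -0.001], [-0.001, -0.001, -1.0]]
force: [1.1, 1.0, -1.1]
opening: 0.508
grasp_force: 30.0
```

Call:
jog_arm([
  [0, 0, 0],
  [0, 0, -3],
  [0, 0, -6],
  [0, 0, -8],
  [0, 0, -9],
  [0, 0, -9],
], turn=[0, 0, 0, 0, 0, 0], grip=[1, 1, 1, 1, 1, 1])

```text
time_s: 16.12
position: [0.5243, -0.2248, 0.1353]
tcp_rot: [[-0.999, -0.048, -0.001], [-0.048, 0.999, 0.001], [0.001, 0.001, -1.0]]
force: [-0.3, 0.1, -0.6]
opening: 0.508
grasp_force: 30.0
```

```bash
python3 capang.py
python3 - <<'E'
from h import *
snap('wrist','w3')
E
```

```text
t 16.125 pos [ 0.5243 -0.2248  0.1353] yaw 92.8 F [-0.3  0.1 -0.6] M [0.04 0.01 0.06] grip 29.978400671097916 J6 -127.2129376330994
```

View pics/w3.png

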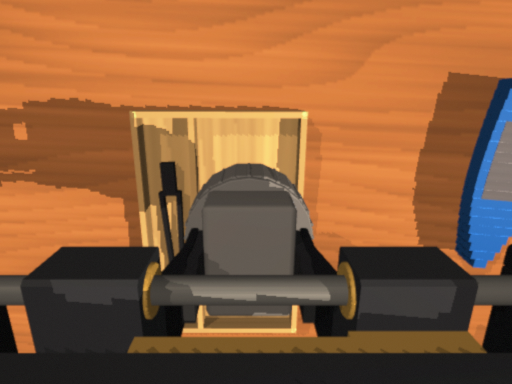

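The wrist view shows the cap over the bay. The end wall is at row ~114, the divider at column ~195 and the side wall at column ~303. I'll check these against the estimate.

Run:
```python
from h import *
c=load('w3')
g=cv2.cvtColor(c['color'],cv2.COLOR_BGR2GRAY)
for v in (125,150): print(v,g[v,186:206],g[v,290:314])
print(g[106:126,250])
for n,(u,v) in dict(endtopL=(133,112),endtopR=(307,112),div=(195,150),divtop=(195,120),sideTop=(304,120),side=(303,160),farL=(185,331),farR=(300,331)).items(): print(n,onz(c,u,v,.022).round(4))
P=np.array([onz(c,*p,.1353+.024) for p in [(203,207),(293,207)]]);print(P.round(4))
```

```text
125 [118 148 183 194 195 195 193 177 146 131 144 175 185 183 181 179 179 178
 180 181] [121 120 118 117 116 115 114 102  77  66 104 173 193 196 196 194 183 150
 128 127 126 125 125 126]
150 [137 137 135 130 128 126 127 126 113  87 110 135 173 190 194 192 187 180
 177 177] [144 142 140 139 139 137 117  90  81 126 180 196 197 197 194 176 147 133
 131 131 132 131 132 132]
[131 101  95  95  98 133 185 201 202 202 202 198 186 176 176 175 176 175
 175 176]
endtopL [ 0.4655 -0.3214  0.022 ]
endtopR [ 0.4585 -0.18    0.022 ]
div [ 0.4942 -0.271   0.022 ]
divtop [ 0.4694 -0.271   0.022 ]
sideTop [ 0.465  -0.1818  0.022 ]
side [ 0.4982 -0.1794  0.022 ]
farL [ 0.678  -0.2807  0.022 ]
farR [ 0.6724 -0.1653  0.022 ]
[[ 0.4943 -0.2463  0.1593]
 [ 0.4923 -0.2063  0.1593]]
```

Call:
jog_arm([
  [0, 0.1, -3],
  [0, 0.1, -5.5],
  [0, 0.1, -7],
  [0, 0.1, -8],
  [0, 0.1, -8.5],
  [0, 0.1, -8.5],
], turn=[0, 0, 0, 0, 0, 0], grip=[1, 1, 1, 1, 1, 1])

```text
time_s: 16.92
position: [0.5246, -0.2254, 0.0507]
tcp_rot: [[-0.999, -0.047, 0.0], [-0.047, 0.999, -0.0], [-0.0, -0.0, -1.0]]
force: [0.2, -0.1, -1.3]
opening: 0.504
grasp_force: 30.0
```

Call:
jog_arm([
  [0, 0, -0.1],
  [0, 0, -0.2],
  [0, 0, -0.3],
  [0, 0, -0.3],
], turn=[0, 0, 0, 0], grip=[1, 1, 1, 1])

```text
time_s: 17.42
position: [0.5244, -0.2252, 0.0475]
tcp_rot: [[-0.999, -0.047, -0.0], [-0.047, 0.999, 0.0], [0.0, 0.0, -1.0]]
force: [0.2, 0.1, -1.1]
opening: 0.506
grasp_force: 30.0
```

Call:
jog_arm([
  [0, 0, -0.1],
  [0, 0, -0.2],
  [0, 0, -0.2],
  [0, 0, -0.2],
], turn=[0, 0, 0, 0], grip=[1, 1, 1, 1])

```text
time_s: 17.92
position: [0.5245, -0.2253, 0.0466]
tcp_rot: [[-0.999, -0.047, 0.0], [-0.047, 0.999, -0.0], [-0.0, -0.0, -1.0]]
force: [-1.1, 0.9, 5.6]
opening: 0.505
grasp_force: 30.0
```

Call:
jog_arm([
  [0, 0, -0.1],
  [0, 0, -0.1],
  [0, 0, -0.1],
], turn=[0, 0, 0], grip=[1, 1, 1])

```text
time_s: 18.3
position: [0.5244, -0.2254, 0.0464]
tcp_rot: [[-0.999, -0.047, 0.0], [-0.047, 0.999, -0.0], [-0.0, -0.0, -1.0]]
force: [-2.9, 1.3, 11.8]
opening: 0.503
grasp_force: 30.0
```

The cap is on the floor: contact came at TCP 0.0466 m, as expected, with a light push. I'll ease off, release and rise.

Call:
jog_arm([
  [0, 0, 0.15],
  [0, 0, 0.15],
  [0, 0, 0.15],
  [0, 0, 0.15],
  [0, 0, 0.15],
  [0, 0, 0.15],
  [0, 0, 0.15],
], turn=[0, 0, 0, 0, 0, 0, 0], grip=[1, 0, 0, 0, 0, 0, 0])

```text
time_s: 19.18
position: [0.5244, -0.2252, 0.046]
tcp_rot: [[-0.999, -0.047, -0.0], [-0.047, 0.999, 0.0], [0.0, 0.0, -1.0]]
force: [0.3, -0.8, 0.2]
opening: 0.986
grasp_force: 0.0
```

Call:
jog_arm([
  [0, 0, 2],
  [0, 0, 5],
  [0, 0, 10],
  [-5, 5, 14],
  [-8, 10, 14],
  [-8, 16, 14],
  [-8, 20, 14],
  [-8, 20, 14],
], turn=[0, 0, 0, 0, 0, 0, 0, 0], grip=[0, 0, 0, 0, 0, 0, 0, 0])

```text
time_s: 20.18
position: [0.4431, -0.0223, 0.1862]
tcp_rot: [[-0.999, -0.052, -0.001], [-0.052, 0.999, 0.001], [0.001, 0.001, -1.0]]
force: [0.1, -1.0, 0.1]
opening: 1.003
grasp_force: 0.0
```

```bash
python3 capang.py
python3 - <<'E'
from h import *
b=snap('top','t4')
cv2.imwrite('pics/c4.png',cv2.resize(b['color'][160:280,345:445],None,fx=5,fy=5,interpolation=cv2.INTER_CUBIC))
E
```

```text
t 20.175 pos [ 0.4431 -0.0223  0.1862] yaw 93.0 F [ 0.1 -1.   0.1] M [0.05 0.02 0.04] grip 0.0 J6 -110.37079571812555
```

View pics/c4.png

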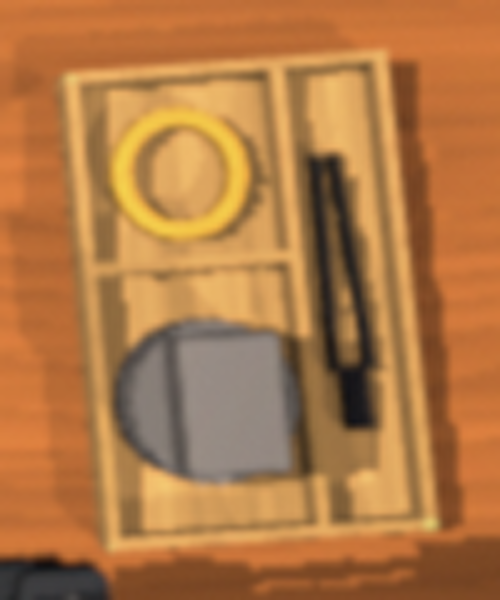

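The cap lies flat and right way up in the wide bay: skirt centre around (207,400), block length along the bay's length. The ring and tweezers have not moved. Handing in.

```bash
python3 -c "
from rig import *
print(hand_in())"
```

```text
the job is handed in; nothing more can be done
None
```

I unscrewed the cap in three twists, lifted it off once it was free and set it flat in the wide compartment, grip lengthwise; the job is handed in at about 20 s of the 72 s, but hand-in returned no verdict.

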